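# Feel and lock the depth of a washer's bearing bore

### The job

Take the depth gauge's probe by its clamp head, slide it along the rods until it stands over the middle of the bore of the bearing housing, and lower it until its foot gently touches the bottom (about 5 N, never more than 15 N on the housing). Keep it pressed there while you turn the clamp head clockwise until its bar lies along the rods as near as you can get, at least 70 degrees round from lying across them, then let go: the locked foot must still stand on the bottom with some pressure, in the middle of the bore and clear of its wall. Leave the other things on the bench alone.

Things in the scene. Friction and masses are not known exactly. Their poses are not given: they have to be found in the camera images.
- gauge: Depth gauge stand, bolted to the bench: two grey end posts (160 mm high, 350 mm apart) joined by two level steel rods 14 mm thick, 60 mm apart, at 140 mm height, along the stand's y axis. Origin on the bench under the middle of the rods; z up. Top of everything fixed: 160 mm.
- carriage (a joint): Position in m of the gauge's aluminium carriage (85 x 56 mm, top at 158 mm) along the stand's +y axis, 0 at the middle of the rods, stops at -0.10 and +0.10. It slides with about 2 N of friction and carries the upright probe; pull it along by the probe's head.
- clamp_grip (a point): Point to grip on the probe's black clamp head: on the probe's axis, in the upright finger bar (44 mm long, 12 mm thick; its top is 14 mm above this point, the top of the 48 mm disc under it 22 mm below). x axis along the bar, z up. At the start 278 mm above the bench, the probe fully up. Nothing else stands above 160 mm near it.
- clamp (a joint): Turn of the clamp head in rad, clockwise seen from above: 0 (free) with the bar across the rods, 1.57 with the bar along the rods. From about 0.5 a cam begins to grip the slide; beyond 1.1 it is locked and holds the probe's height against its spring. Turning takes up to about 0.2 N m; it stays where it is left.
- foot: Rounded steel foot of the probe, 12 mm across, at the lower end of the 15 mm stem, on the probe's axis. Origin at its lowest point, 278 - 107 = 171 mm below clamp_grip. The foot is sprung: it yields 5 mm upward into the stem at 2.5 N per mm, then it is solid. Fully up it hangs 107 mm above the bench, 12 mm above the housing's mouth.
- housing: Cast aluminium bearing housing of a washing machine, bolted to the bench between the posts, under the rods: flange 144 mm across and 12 mm thick, hub 88 mm across and 95 mm high. Origin on the bench on the bore's axis, which lies within 4 mm of the probe's plane of travel.
- bore_mouth (a point): Centre of the mouth of the bore in the housing's top, 95 mm above the bench. The bore is 44 mm across and straight. Its bottom is a flat steel seal seat pressed in somewhere between 24 and 64 mm below this point; how deep is not known and must be felt.
- spare_bearing: Loose steel ball bearing lying flat, ring 62 mm across, 18 mm high, 25 mm hole; a bystander. Origin at the centre of its underside.
- pulley: Loose aluminium drum pulley lying flat, 90 mm across, 36 mm high; a bystander. Origin at the centre of its underside.
- screwdriver: Loose screwdriver with a grey handle lying on the bench; a bystander. Origin on its length.
- spanner: Loose steel spanner lying on the bench; a bystander. Origin on its length.
- oil_can: Loose white plastic bottle, 60 mm across, 150 mm high; a bystander. Origin at the centre of its underside.
- mug: Loose white mug, 80 mm across, 90 mm high; a bystander. Origin at the centre of its underside.
- dial_knob: Loose white and grey dryer control knob, 52 mm across, 27 mm high, with a finger bar on its top; it only lies on the bench; a bystander. Origin at the centre of its underside.
- screw_jar: Loose glass jar with a steel lid, 70 mm across, 75 mm high; a bystander. Origin at the centre of its underside.
- probe (a joint): How far the probe, with its head and foot, is lowered, in m: 0 fully up, 0.085 fully down. While it is not clamped a light spring lifts it back up if let go: pushing it down takes about 2 N at the top and 3.5 N at the bottom.
Mind the look-alikes: they are no part of the job. Leave any purple look-alike of the housing alone.

How it is judged:
By the outcome, as a careful person would: the job done as asked, in the order asked, and still so for the second after the job is handed in, with the robot touching nothing.
It also fails if it takes over 54 s, if anything falls off the work surface, if the arm or the gripper's body presses on something with over 40 N, if the wrist force passes 120 N, or if a joint passes its speed limit or range.

### The arm

A 7-joint arm with a two-finger parallel gripper is mounted at the origin on the work surface. World frame = base frame: x ahead of the robot, y to its left, z up, the work surface at z = 0. Lengths are in m, angles in rad, forces in N, time in s.
With the tool pointing down it reaches from about 0.425 to 1.025 m from the base axis. Payload 9.4 kg.
Tool frame: the origin (TCP) lies at the very end of the fingers, on their centre line; the grasp point (between the pads) lies 19 mm behind it; z points along the fingers, y is the line along which they close (so a half turn about z gives the same grasp; the last joint's range is limited). The gripper opens to 93 mm and grips with 3 to 60 N. Pads are 15 mm wide; open, the fingers measure 128 mm over their backs; the gripper's body (75 mm by 188 mm) begins 65 mm behind the grasp point.
Start: joints at [-1.344, 0.599, -0.003, 1.599, 0.002, 0.943, -0.08], TCP at [0.217, 0.692, 0.219] pointing down, gripper open.
Joint ranges: [-2.57, 2.57], [-0.35, 1.97], [-1.29, 1.29], [0.11, 2.56], [-1.05, 4.19], [0.11, 1.86], [-2.63, 2.63]. Speed limits (rad/s): [2.22, 2.22, 3.01, 3.01, 3.14, 3.14, 3.14].

### API

Orientations are given as [roll, pitch, yaw] about the fixed x, y, z axes, in that order (R = Rz(yaw) Ry(pitch) Rx(roll)).
In Python, from bench import bot, capture, nets gives the robot as it stands. The module is installed in compiled form; this text tells all that it offers.
- The arm moves only by the tool servo_tool, never from a script. Its arguments are lists of equal length, an entry for each row: "turn": the turn, a rotation vector about the tool's x, y, z in parts of the range, where 1.0 means pi/2 rad, a list of three; "offset": the shift along the tool's x, y, z in parts of the range, where 1.0 means 0.5 m, a list of three; "hand": the opening, from -1 (shut) to 1 (fully open). A call has exactly 5 rows; each row is the pose to reach, as a shift and turn from the pose commanded when the call began, along the tool's axes at that moment; what a row does not reach only later rows make up. A row lasts 1/10 s, in which the tool goes at most 50 mm and 8.59 degrees, less where a joint would pass 70% of its speed; a pose out of reach is approached as far as the arm can. No shift or turn number may pass 1 either way. A call with a gripper value outside its range is refused whole. The fingers move at their own pace and stop on an object; "grip_force" is the grip in N (left out, the last holds). Time passes only in rows, so rows that repeat a pose let the fingers close, or fill a call up. It gives the time, the measured TCP pose, the force, the opening and the grip force at its end, in the units of the state.
- bot.read_state(): the state, without advancing time (a new reading comes with each control period).
- capture(name): name is "side" or "top" or "wrist"; returns a dict with "image" (420x560x3 uint8, red, green, blue), "intrinsics" (3x3 intrinsics, pixels), "k1" (the pictures are not rectified: a ray, as slopes to the right and down, at radius r is drawn at 1 + k1 r^2 times it, then the intrinsics apply), "T" (4x4, takes a point from camera to world coordinates); the wrist camera has in their place "T_tool_cam" (4x4, takes a point from camera to tool coordinates, whose origin is the TCP and whose axes are the flange's). Camera axes: x right, y up, looking along -z (the intrinsics and any distortion apply to the point x, -y, -z); pixel columns grow to the right and rows downward; lengths in m; the calibration is good to about 2 mm. A picture is of the moment at which its call begins: read the wrist's pose just before it. There is no depth.
- bot.hand_in(): hands the job in; it is judged then, once.
Trained networks look in a picture, given as the dict that the camera call returned (one of the last four; its "shot" number tells which), for a name from the list of things; names that differ only in an ending like _2 or _b are one class to them, and where a whole thing is asked for, a point or a joint stands for the part that bears it (a point fixed in the world has none). Each returns a list of dicts, best first, with "score" (0 to 1); they miss things now and then, are a little off and sometimes report something else, mostly with a low value. They report only what shows in the picture. A call takes as long as a camera call. They do not tell look-alikes from the thing itself.
- nets.silhouettes(picture, target): "pixels" (420x560 bool, what is visible of it) and "position" ([row, column] in pixels, amid what is visible of it).
The state is a dict: "time_s": time; "joint_positions": joint angles; "joint_velocities": joint speeds; "tau": joint torques, N m; "tcp_pos": TCP position; "orientation": TCP orientation; "force": force on the tool from outside, world axes, zero at the start; "moment": the same for the moment, N m; "grip_width": finger opening in m; "grip_force": force on a finger pad.
Only numpy, scipy, OpenCV 4.12 (cv2) and the standard library are available. Lean on these libraries where they do the work, as an engineer would, in place of code of your own. Each camera call takes 0.05 s, during which the arm holds its last target. There are 200 camera calls.

## Working session

There is one attempt and no reset: what is moved stays moved. The work goes in short steps, Python scripts to look and compute and a tool call to move; the robot and the scene stay as the last step left them, time stands still between calls to the robot, and variables do not carry over. Pictures are saved under pics/ and viewed, at most 10 in all, crops included, and the job is handed in when it is done.

Besides the shell and the picture viewer there is one more tool, called after "Request:" by a JSON object that holds its "op" and its "data", one argument or row to a line. servo_tool: Moves the arm, as the interface text tells. Its arguments: {"type":"object","properties":{"turn":{"type":"array","items":{"type":"array","items":{"type":"number"}}},"offset":{"type":"array","items":{"type":"array","items":{"type":"number"}}},"hand":{"type":"array","items":{"type":"number"}},"grip_force":{"type":"number"}},"required":["turn","offset","hand"]}

```bash
mkdir -p pics; cat > h.py <<'E'
import numpy as np, cv2
from bench import bot, capture, nets
from scipy.spatial.transform import Rotation as R
def ray(c,px,st=None):
    """px=[col,row] -> origin, direction in world"""
    K=np.array(c["intrinsics"]);d=np.array([(px[0]-K[0,2])/K[0,0],(px[1]-K[1,2])/K[1,1]]);u=d.copy()
    for _ in range(30): u=d/(1+c["k1"]*(u@u))
    T=camT(c,st); v=T[:3,:3]@np.array([u[0],-u[1],-1]); return T[:3,3],v
def camT(c,st=None):
    if "T" in c: return np.array(c["T"])
    M=np.eye(4);M[:3,:3]=R.from_euler("xyz",st["orientation"]).as_matrix();M[:3,3]=st["tcp_pos"]
    return M@np.array(c["T_tool_cam"])
def proj(c,p,st=None):
    K=np.array(c["intrinsics"]);q=np.linalg.inv(camT(c,st))@np.append(p,1)
    u=np.array([q[0],-q[1]])/-q[2];u=u*(1+c["k1"]*(u@u));return [K[0,0]*u[0]+K[0,2],K[1,1]*u[1]+K[1,2]]
def atz(o,v,z): return o+v*(z-o[2])/v[2]
def tri(rays):
    A=np.zeros((3,3));b=np.zeros(3)
    for o,v in rays:
        v=v/np.linalg.norm(v);P=np.eye(3)-np.outer(v,v);A+=P;b+=P@o
    p=np.linalg.solve(A,b);return p,[np.linalg.norm(np.cross(p-o,v/np.linalg.norm(v))) for o,v in rays]
def save(c,n): cv2.imwrite("pics/"+n+".png",np.array(c["image"])[:,:,::-1])
E
python3 - <<'E'
from h import *
s=bot.read_state();print(s)
for n in("side","top"):
    c=capture(n);save(c,n)
    print(n,np.round(c["T"],3).tolist(),np.round(c["intrinsics"],1).tolist(),c["k1"])
    for t in("gauge","clamp_grip","carriage","housing","foot"):
        for d in nets.silhouettes(c,t)[:3]:
            p=d["position"];o,v=ray(c,[p[1],p[0]]);print(t,round(d["score"],2),np.round(p),d["pixels"].sum(),[np.round(atz(o,v,z),3)[:2].tolist() for z in(.27,.095)])
E
cd pics; python3 -c "
import cv2;cv2.imwrite('both.png',cv2.resize(cv2.vconcat([cv2.imread('side.png'),cv2.imread('top.png')]),(400,600)))"
```

```text
{'time_s': 0.0, 'joint_positions': array([-1.34366403,  0.60006411, -0.00254256,  1.60016051,  0.00181876,
        0.94289011, -0.07979425]), 'joint_velocities': array([ 6.37381257e-05, -2.01947924e-03,  3.24439182e-04, -6.85224519e-04,
        6.00718004e-04,  9.86006886e-04, -1.54716145e-03]), 'tau': array([-1.31519788e-03, -7.65062070e+01,  1.49759676e+00, -2.52348661e+01,
       -5.22238563e-02,  1.68056914e-02,  1.45040021e-04]), 'tcp_pos': array([0.21677841, 0.69130603, 0.21779312]), 'orientation': array([-3.14008041e+00,  1.55487636e-04,  2.83783524e+00]), 'force': array([-0.63686545,  0.48425872,  0.35915965]), 'moment': array([ 0.02165683,  0.02612948, -0.01013355]), 'grip_force': 0.0, 'grip_width': 0.09287352972779583}
side [[-0.73, -0.538, 0.421, 1.075], [0.683, -0.563, 0.466, 0.668], [-0.014, 0.627, 0.779, 1.281], [0.0, 0.0, 0.0, 1.0]] [[444.2, 0.0, 273.2], [0.0, 444.2, 202.5], [0.0, 0.0, 1.0]] -0.09807467778770747
gauge 0.75 [220. 265.] 3139 [[0.59, 0.095], [0.507, -0.004]]
clamp_grip 0.56 [187. 256.] 211 [[0.525, -0.017], [0.43, -0.136]]
housing 0.85 [235. 367.] 1457 [[0.419, 0.327], [0.305, 0.268]]
housing 0.73 [243. 275.] 1213 [[0.623, 0.17], [0.545, 0.084]]
foot 0.45 [230. 320.] 106 [[0.502, 0.226], [0.403, 0.149]]
top [[0.008, 0.989, -0.149, 0.299], [-1.0, 0.012, 0.027, 0.018], [0.028, 0.149, 0.988, 1.338], [0.0, 0.0, 0.0, 1.0]] [[445.1, 0.0, 278.1], [0.0, 445.1, 202.1], [0.0, 0.0, 1.0]] -0.07894973956220362
clamp_grip 0.66 [179. 281.] 287 [[0.517, -0.018], [0.553, -0.024]]
carriage 0.97 [183. 280.] 707 [[0.507, -0.016], [0.541, -0.022]]
housing 0.95 [282. 186.] 1979 [[0.267, 0.204], [0.262, 0.235]]
housing 0.86 [205. 258.] 1144 [[0.453, 0.037], [0.478, 0.04]]
housing 0.41 [158. 122.] 615 [[0.564, 0.375], [0.608, 0.433]]
```

View pics/side.png

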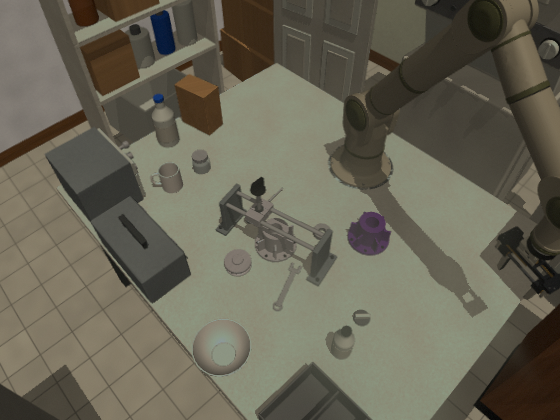

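View pics/top.png

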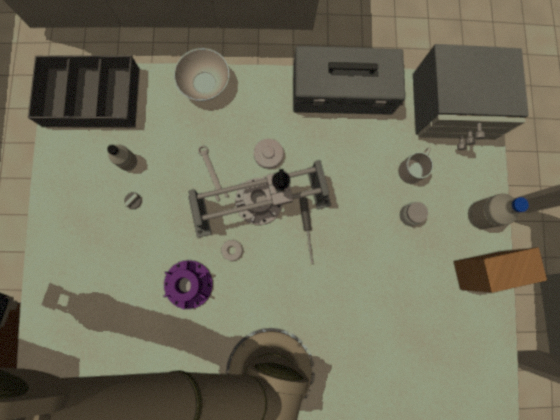

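Side view: black clamp head at (258,187), grey housing under the rods at (275,243), and a purple look-alike at (370,233). Top view: head at (281,180), grey housing at (260,200), purple one at (187,284), and end posts near (200,213) and (318,185). The grey housing between the posts is the one meant.

```bash
cat >> h.py <<'E'
def totool(st,target,yaw):
    """shift (mm) in tool axes and turn (deg) to bring tcp to target with tool straight down and yaw"""
    Rm=R.from_euler("xyz",st["orientation"]);G=R.from_euler("xyz",[np.pi,0,yaw])
    return np.round(Rm.inv().apply(np.array(target)-st["tcp_pos"])*1000,1), np.round((Rm.inv()*G).as_rotvec(degrees=True),2)
E
python3 - <<'E'
from h import *
r=[];hs=[]
for n in("side","top"):
    c=capture(n)
    d=nets.silhouettes(c,"clamp_grip")
    if d: p=d[0]["position"];r.append(ray(c,[p[1],p[0]]))
    if n=="top":
        for px in([200,213],[318,185]): print(np.round(atz(*ray(c,px),.16),3))
        hs.append(ray(c,[260,198]));
    else: hs.append(ray(c,[275,229]))
    c2=c
print(tri(r),tri(hs))
s=bot.read_state()
w=capture("wrist");print(np.round(w["T_tool_cam"],3).tolist(),np.round(w["intrinsics"],1).tolist(),w["k1"])
print(totool(s,[.5,.0,.5],s["orientation"][2]))
x=cv2.resize(np.array(c2["image"])[140:260,170:350],None,fx=4,fy=4,interpolation=2)[:,:,::-1];cv2.imwrite("pics/crop1.png",x)
E
```

```text
[0.445 0.193 0.16 ]
[ 0.525 -0.122  0.16 ]
(array([ 0.52225703, -0.01460281,  0.26585304]), [np.float64(0.005824536219273641), np.float64(0.005824536219273626)]) (array([0.49954178, 0.03603887, 0.08089365]), [np.float64(0.0008368459562513537), np.float64(0.0008368459562511719)])
[[-0.0, 0.963, 0.268, 0.075], [1.0, 0.0, 0.0, 0.0], [-0.0, 0.268, -0.963, -0.165], [0.0, 0.0, 0.0, 1.0]] [[298.6, 0.0, 279.0], [0.0, 298.6, 208.7], [0.0, 0.0, 1.0]] -0.003794644463700816
(array([-477.1, -575.4, -281.4]), array([-0.,  0., -0.]))
```

View pics/crop1.png

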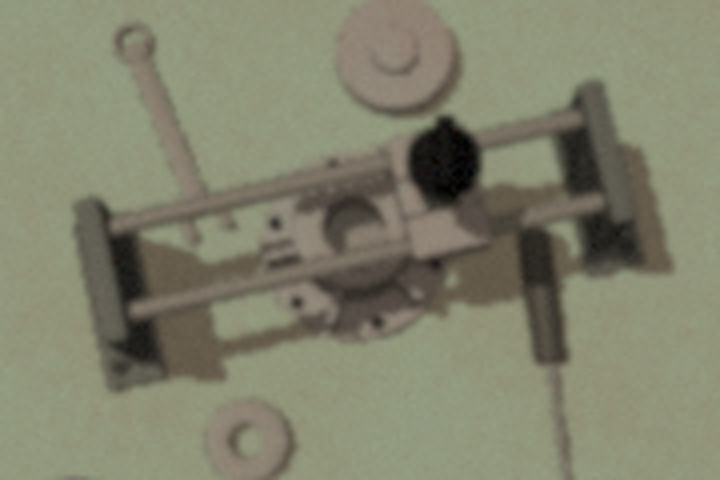

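The crop confirms it: the grey bore shows between the rods at crop (353,225), the black head is at (445,160), and the bar lies across the rods. I'll move the wrist camera over it.

```bash
python3 - <<'E'
from h import *
s=bot.read_state()
print(totool(s,[.5,.02,.40],np.radians(194.3)))
E
```

```text
(array([-471.1, -556.3, -181.3]), array([ -0.  ,   0.  , -31.71]))
```

The manual's scale: shifts go in shares of 0.5 m and turns go in shares of pi/2 rad. Converting my numbers, -185 mm / 500 = -0.37, -157 mm / 500 = -0.314, -15 degrees / 90 = -0.1667.

Request:
{"op": "servo_tool", "data": {
  "turn": [
    [0,0,-0.0333],
    [0,0,-0.0667],
    [0,0,-0.1],
    [0,0,-0.1333],
    [0,0,-0.1667]
  ],
  "offset": [
    [-0.064,-0.074,-0.04],
    [-0.126,-0.148,-0.1],
    [-0.188,-0.222,-0.16],
    [-0.252,-0.296,-0.22],
    [-0.314,-0.37,-0.28]
  ],
  "hand": [1,1,1,1,1]
}}

```text
time_s: 1.35
tcp_pos: [0.3018, 0.4906, 0.3436]
orientation: [3.141, 0.0, 3.102]
force: [1.8, -0.0, -0.1]
grip_width: 0.0929
grip_force: 0.0
```

```bash
python3 - <<'E'
from h import *
s=bot.read_state();print(s["time_s"],s["tcp_pos"],s["joint_positions"])
print(totool(s,[.5,.02,.40],np.radians(194.3)))
E
```

```text
1.35 [0.30182386 0.49063307 0.34356513] [-1.07087804  0.2981896  -0.06253539  1.79026214  0.02141064  1.05350289
  0.38964271]
(array([-216.8, -462.3,  -56.4]), array([ 1.000e-02,  2.000e-02, -1.659e+01]))
```

To row units: -225 mm / 500 = -0.45, -180 mm / 500 = -0.36, -15 degrees / 90 = -0.1667.

Request:
{"op": "servo_tool", "data": {
  "turn": [
    [0,0,-0.0333],
    [0,0,-0.0667],
    [0,0,-0.1],
    [0,0,-0.1333],
    [0,0,-0.1667]
  ],
  "offset": [
    [-0.042,-0.09,-0.02],
    [-0.084,-0.18,-0.04],
    [-0.126,-0.27,-0.06],
    [-0.168,-0.36,-0.08],
    [-0.21,-0.45,-0.09]
  ],
  "hand": [1,1,1,1,1]
}}

```text
time_s: 1.85
tcp_pos: [0.3964, 0.2637, 0.3883]
orientation: [3.141, 0.002, -2.92]
force: [0.6, 0.4, 0.2]
grip_width: 0.0931
grip_force: 0.0
```

```bash
python3 - <<'E'
from h import *
s=bot.read_state();print(s["time_s"],s["tcp_pos"],s["joint_positions"])
print(totool(s,[.5,.02,.40],np.radians(194.3)))
E
```

```text
1.85 [0.39635208 0.26370361 0.38834263] [-7.17328860e-01  1.18471393e-01  1.24905997e-02  1.91744492e+00
 -1.71099062e-03  1.10374686e+00  1.08869585e+00]
(array([ -47.5, -260.5,  -11.8]), array([ 0.05,  0.1 , -1.58]))
```

To row units: -240 mm / 500 = -0.48, -192 mm / 500 = -0.384, -1 degrees / 90 = -0.0111.

Request:
{"op": "servo_tool", "data": {
  "turn": [
    [0,0,0],
    [0,0,-0.0111],
    [0,0,-0.0111],
    [0,0,-0.0111],
    [0,0,-0.0111]
  ],
  "offset": [
    [-0.018,-0.096,-0.006],
    [-0.036,-0.192,-0.012],
    [-0.054,-0.288,-0.018],
    [-0.072,-0.384,-0.02],
    [-0.09,-0.48,-0.02]
  ],
  "hand": [1,1,1,1,1]
}}

```text
time_s: 2.35
tcp_pos: [0.4925, 0.0391, 0.3979]
orientation: [3.141, 0.001, -2.904]
force: [0.5, 1.4, 0.1]
grip_width: 0.093
grip_force: 0.0
```

```bash
python3 - <<'E'
from h import *
capture("top")
capture("top")
s=bot.read_state();print(s["time_s"],s["tcp_pos"],s["orientation"],s["joint_positions"])
c=capture("wrist");save(c,"w1");np.savez("w1.npz",image=c["image"],tcp_pos=s["tcp_pos"],orientation=s["orientation"])
for t in("clamp_grip","housing","carriage","foot"):
    for d in nets.silhouettes(c,t)[:2]: print(t,round(d["score"],2),np.round(d["position"]),d["pixels"].sum())
print(proj(c,[.518,-.015,.278],s),proj(c,[.5,.036,.095],s))
E
```

```text
2.45 [0.49354037 0.03470598 0.39763931] [-3.13928696e+00  1.14772572e-03 -2.91310922e+00] [-0.37835281  0.13633698  0.22302475  1.87795267 -0.03079921  1.12951349
  1.6550677 ]
clamp_grip 0.57 [210. 226.] 1702
housing 0.78 [ 50. 440.] 7685
housing 0.63 [174. 285.] 3102
carriage 0.72 [198. 234.] 3414
[np.float64(224.90873510677264), np.float64(216.04397282958493)] [np.float64(279.1319812401608), np.float64(178.5397308658971)]
```

View pics/w1.png

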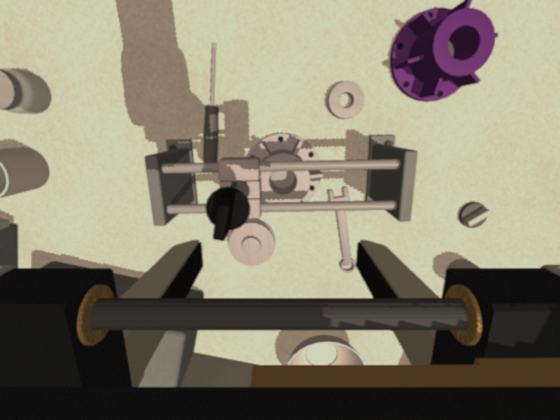

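The wrist view shows the black head disc at about (228,207) with its bar pointing down, the grey bore mouth at (285,180), the rods along rows 165 and 207, and the purple look-alike at (445,50). I'll take a second, lower view nearer the head.

To row units: 65 mm / 500 = 0.13, 60 mm / 500 = 0.12.

Request:
{"op": "servo_tool", "data": {
  "turn": [
    [0,0,0],
    [0,0,0],
    [0,0,0],
    [0,0,0],
    [0,0,0]
  ],
  "offset": [
    [0,-0.02,0.04],
    [0,-0.04,0.08],
    [0,-0.06,0.12],
    [0,-0.06,0.13],
    [0,-0.06,0.13]
  ],
  "hand": [1,1,1,1,1]
}}

```text
time_s: 3.2
tcp_pos: [0.4986, 0.0131, 0.3319]
orientation: [3.141, -0.001, -2.903]
force: [-0.0, 0.0, 0.0]
grip_width: 0.0931
grip_force: 0.0
```

```bash
python3 - <<'E'
from h import *
s=bot.read_state();print(s["time_s"],s["tcp_pos"],s["orientation"])
c=capture("wrist");save(c,"w2");np.savez("w2.npz",image=c["image"],tcp_pos=s["tcp_pos"],orientation=s["orientation"])
for t in("clamp_grip","housing","carriage"):
    for d in nets.silhouettes(c,t)[:2]: print(t,round(d["score"],2),np.round(d["position"]),d["pixels"].sum())
a=cv2.resize(cv2.imread("pics/w1.png")[130:250,140:420],None,fx=2.8,fy=2.45,interpolation=2)
im=cv2.imread("pics/w2.png");b=cv2.resize(im[110:270,140:420],None,fx=2.8,fy=2.8*.65625,interpolation=2)
a=cv2.resize(cv2.imread("pics/w1.png")[140:245,140:420],None,fx=2.8,fy=2.8,interpolation=2)
cv2.imwrite("pics/a.png",a);b=cv2.resize(im[70:280,120:400],None,fx=2.8,fy=2.8,interpolation=2);cv2.imwrite("pics/b.png",b)
E
```

```text
3.2 [0.49861581 0.01311775 0.3318974 ] [ 3.14121017e+00 -1.30779742e-03 -2.90288366e+00]
clamp_grip 0.57 [231. 236.] 2659
clamp_grip 0.42 [ 96. 377.] 1250
housing 0.94 [180. 302.] 4105
housing 0.84 [ 43. 483.] 10378
carriage 0.72 [213. 242.] 4959
carriage 0.46 [ 99. 378.] 1300
```

View pics/b.png

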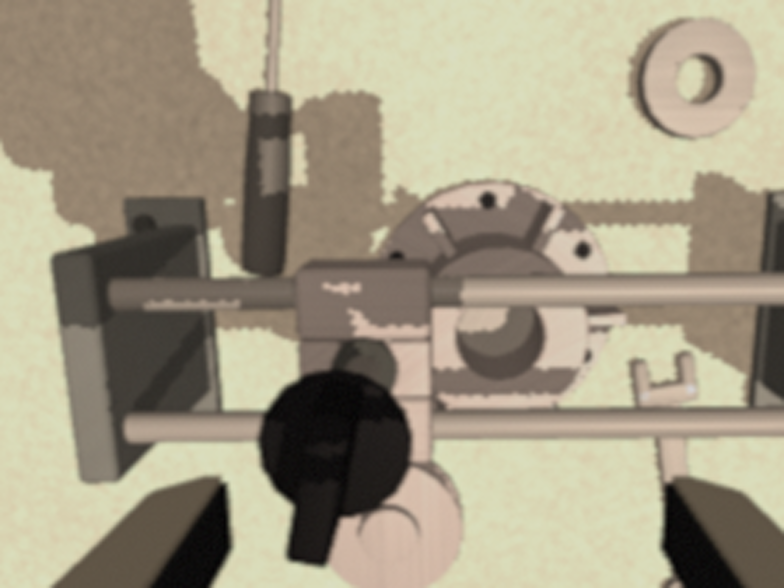

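View pics/a.png

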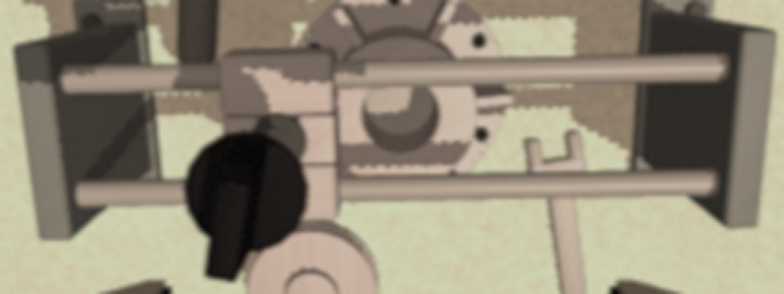

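```bash
python3 - <<'E'
from h import *
c=capture("wrist")
f=[(dict(np.load("w1.npz")),140,140),(dict(np.load("w2.npz")),120,70)]
P=[dict(disc=[246,190],bore=[401,113],ru1=[100,80],ru2=[680,67],rl1=[130,193],rl2=[660,183],barend=[221,274]),
   dict(disc=[336,443],bore=[501,334],ru1=[150,294],ru2=[700,291],rl1=[160,427],rl2=[720,423],barend=[310,557])]
rs={}
for (s,cx,ry),p in zip(f,P):
    for k,(x,y) in p.items(): rs.setdefault(k,[]).append(ray(c,[(x+.5)/2.8-.5+cx,(y+.5)/2.8-.5+ry],s))
for k,z in dict(disc=.254,bore=.095,ru1=.14,ru2=.14,rl1=.14,rl2=.14,barend=.292).items():
    print(k,*[np.round(atz(*r,z),4)[:2] for r in rs[k]], np.round(tri(rs[k])[0],4) if k in("disc","bore","barend") else "")
for i in (0,1):
    g={k:atz(*rs[k][i],.14) for k in("ru1","ru2","rl1","rl2")}
    d=[np.degrees(np.arctan2(*(g[a+"2"]-g[a+"1"])[[1,0]])) for a in("ru","rl")];u=R.from_euler("z",np.mean(d),degrees=True).apply([1,0,0])
    n=np.array([-u[1],u[0],0])
    print(d,"rod offsets",g["ru1"]@n,g["rl1"]@n,"disc",atz(*rs["disc"][i],.254)@n,"bore",atz(*rs["bore"][i],.095)@n,"along: disc,bore",atz(*rs["disc"][i],.254)@u,atz(*rs["bore"][i],.095)@u)
E
```

```text
disc [ 0.5162 -0.0168] [ 0.5165 -0.0171] [ 0.5164 -0.0169  0.2537]
bore [0.501  0.0423] [0.5009 0.0417] [0.5026 0.0428 0.0858]
ru1 [ 0.5114 -0.1123] [ 0.5113 -0.1144] 
ru2 [0.4386 0.1715] [0.4542 0.1149] 
rl1 [ 0.5669 -0.0888] [ 0.5699 -0.1013] 
rl2 [0.4986 0.1804] [0.5087 0.1423] 
barend [ 0.536  -0.0154] [ 0.5358 -0.0153] [ 0.5362 -0.0154  0.2914]
[np.float64(104.38431601977788), np.float64(104.2385393309228)] rod offsets -0.467734115034504 -0.527328715121429 disc -0.4960048297710701 bore -0.49590220532562407 along: disc,bore -0.14384837852372076 -0.08281141499690768
[np.float64(103.97990305650221), np.float64(104.08976401250987)] rod offsets -0.4682764938031144 -0.5283086402913033 disc -0.49689713946877273 bore -0.4961138481459822 along: disc,bore -0.141799977914586 -0.08098984426561996
```

```bash
python3 - <<'E'
from h import *
c=capture("wrist");s=dict(np.load("w2.npz"));im=s["image"][:,:,::-1]
k=6;x0,y0=205,195
crop=cv2.resize(im[y0:y0+88,x0:x0+66],None,fx=k,fy=k,interpolation=2).astype(float)
crop=np.clip(crop*4,0,255).astype(np.uint8)
out=[]
for ang in (14.1,4.7):
    o=crop.copy();r=R.from_euler("z",ang,degrees=True)
    for z in(.292,.256):
        q=[proj(c,np.array([.5164,-.017,z])+r.apply([a,b,0]),s) for a,b in((.022,.006),(.022,-.006),(-.022,-.006),(-.022,.006))]
        q=((np.array(q)-[x0,y0]+.5)*k-.5).astype(np.int32);cv2.polylines(o,[q],True,(0,0,255) if z>.28 else (0,255,0),1)
    out.append(o)
cv2.imwrite("pics/bar.png",np.hstack(out))
E
```

```text
(no output)
```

View pics/bar.png

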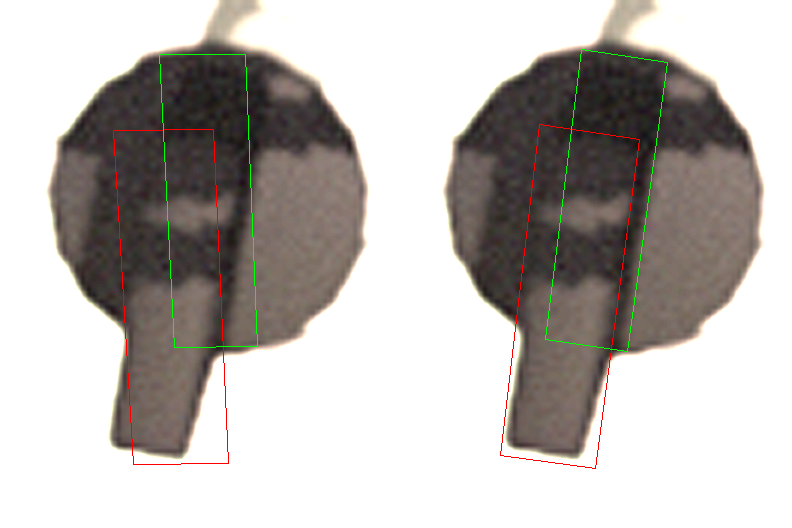

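Both views agree: head axis at (0.516, −0.017), disc height 0.254, rods along 104.1°. The bar end triangulates to 0.291 (text says 0.292) and the bar is already about 10° clockwise. The bore lies 61 mm along the rods from the head and within 1 mm of the probe's plane.

```bash
python3 - <<'E'
from h import *
s=bot.read_state();print(s["time_s"],s["tcp_pos"],totool(s,[.5164,-.017,.262],np.radians(183.5)))
E
```

```text
3.5 [0.49934122 0.01236133 0.33294887] (array([ -9.6, -32.6,  71. ]), array([1.000e-02, 8.000e-02, 1.013e+01]))
```

To row units: 71 mm / 500 = 0.142, 50 mm / 500 = 0.1, 10 degrees / 90 = 0.1111.

Request:
{"op": "servo_tool", "data": {
  "turn": [
    [0,0,0.0556],
    [0,0,0.1111],
    [0,0,0.1111],
    [0,0,0.1111],
    [0,0,0.1111]
  ],
  "offset": [
    [-0.01,-0.032,0],
    [-0.019,-0.065,0],
    [-0.019,-0.065,0.05],
    [-0.019,-0.065,0.1],
    [-0.019,-0.065,0.142]
  ],
  "hand": [1,1,1,1,1]
}}

```text
time_s: 4.0
tcp_pos: [0.516, -0.0173, 0.2607]
orientation: [3.141, 0.001, -3.079]
force: [-0.7, 0.3, -0.5]
grip_width: 0.0933
grip_force: 0.0
```

Request:
{"op": "servo_tool", "data": {
  "turn": [
    [0,0,0],
    [0,0,0],
    [0,0,0],
    [0,0,0],
    [0,0,0]
  ],
  "offset": [
    [0,0,0],
    [0,0,0],
    [0,0,0],
    [0,0,0],
    [0,0,0]
  ],
  "hand": [0.3,0,-0.3,-0.6,-0.8],
  "grip_force": 20
}}

```text
time_s: 4.5
tcp_pos: [0.5163, -0.0174, 0.262]
orientation: [3.141, 0.001, -3.079]
force: [0.1, 0.5, -0.4]
grip_width: 0.0573
grip_force: 0.0
```

Request:
{"op": "servo_tool", "data": {
  "turn": [
    [0,0,0],
    [0,0,0],
    [0,0,0],
    [0,0,0],
    [0,0,0]
  ],
  "offset": [
    [0,0,0],
    [0,0,0],
    [0,0,0],
    [0,0,0],
    [0,0,0]
  ],
  "hand": [-1,-1,-1,-1,-1],
  "grip_force": 20
}}

```text
time_s: 5.0
tcp_pos: [0.5159, -0.0175, 0.2612]
orientation: [-3.142, -0.0, -3.079]
force: [-0.3, -0.7, -0.7]
grip_width: 0.0176
grip_force: 0.0
```

```bash
python3 - <<'E'
from h import *
s=bot.read_state();print(s)
u=np.array([-.2436,.9699,0]);print(totool(s,s["tcp_pos"]+u*.061,np.radians(183.5)))
E
```

```text
{'time_s': 5.0, 'joint_positions': array([-0.28015686,  0.3021443 ,  0.26550585,  2.03560543, -0.10726341,
        0.81676727,  1.68095919]), 'joint_velocities': array([-0.00124643, -0.00036736, -0.0006995 , -0.00025281, -0.00125587,
       -0.00099284, -0.0010568 ]), 'tau': array([-1.33354213e-03, -4.78318119e+01,  2.98852041e+00, -2.25650489e+01,
        2.79766624e-02,  7.88947404e-02, -2.83816016e-04]), 'tcp_pos': array([ 0.51591467, -0.01747675,  0.26117631]), 'orientation': array([-3.14155211e+00, -6.38187235e-05, -3.07885869e+00]), 'force': array([-0.27342659, -0.6500945 , -0.69095825]), 'moment': array([ 0.07738024, -0.0237423 , -0.02656188]), 'grip_force': 0.0, 'grip_width': 0.017641233383526432}
(array([11.1, 60. , -0. ]), array([-0.  , -0.  ,  0.09]))
```

Request:
{"op": "servo_tool", "data": {
  "turn": [
    [0,0,0],
    [0,0,0],
    [0,0,0],
    [0,0,0],
    [0,0,0]
  ],
  "offset": [
    [0,0,0],
    [0,0,0],
    [0,0,0],
    [0,0,0],
    [0,0,0]
  ],
  "hand": [-1,-1,-1,-1,-1],
  "grip_force": 25
}}

```text
time_s: 5.5
tcp_pos: [0.5159, -0.0175, 0.2612]
orientation: [-3.141, -0.0, -3.079]
force: [-0.2, 0.2, -0.2]
grip_width: 0.0118
grip_force: 24.9
```

```bash
python3 - <<'E'
from h import *
s=bot.read_state();print(s["tcp_pos"],s["orientation"],s["force"],s["moment"],s["grip_width"],s["grip_force"])
c=capture("side");save(c,"s2")
E
```

```text
[ 0.51591931 -0.01752048  0.26119314] [-3.14149106e+00 -1.23854755e-05 -3.07886181e+00] [-0.19094269  0.23551186 -0.1658958 ] [-0.10720225 -0.03236321 -0.03340409] 0.011832716838984453 24.941353797912598
```

Gripped: opening 11.8 mm on the 12 mm bar. Now I'll slide it 61 mm along the rods.

Request:
{"op": "servo_tool", "data": {
  "turn": [
    [0,0,0],
    [0,0,0],
    [0,0,0],
    [0,0,0],
    [0,0,0]
  ],
  "offset": [
    [0.004,0.022,0],
    [0.009,0.048,0],
    [0.014,0.076,0],
    [0.019,0.102,0],
    [0.022,0.12,0]
  ],
  "hand": [-1,-1,-1,-1,-1]
}}

```text
time_s: 6.05
tcp_pos: [0.5006, 0.0433, 0.2612]
orientation: [3.141, -0.0, -3.078]
force: [0.5, -2.2, 0.1]
grip_width: 0.0119
grip_force: 24.9
```

Request:
{"op": "servo_tool", "data": {
  "turn": [
    [0,0,0],
    [0,0,0],
    [0,0,0],
    [0,0,0],
    [0,0,0]
  ],
  "offset": [
    [0,0,0],
    [0,0,0],
    [0,0,0],
    [0,0,0],
    [0,0,0]
  ],
  "hand": [-1,-1,-1,-1,-1]
}}

```text
time_s: 6.55
tcp_pos: [0.5011, 0.0415, 0.2612]
orientation: [3.142, -0.0, -3.079]
force: [-2.5, 0.9, 1.0]
grip_width: 0.0118
grip_force: 25.0
```

```bash
python3 - <<'E'
from h import *
s=bot.read_state();print(s["time_s"],s["tcp_pos"],s["orientation"],s["force"],s["moment"],s["grip_width"])
o=[]
for n in("wrist","side"):
    c=capture(n);im=np.array(c["image"])[:,:,::-1]
    t=s["tcp_pos"];a=np.array(proj(c,[t[0],t[1],.1],s)).astype(int)
    b=im[max(a[1]-50,0):a[1]+50,a[0]-75:a[0]+75];o.append(cv2.resize(b,(600,400) if 0 else (450,300),interpolation=2));print(n,a)
cv2.imwrite("pics/c.png",np.vstack(o))
E
```

```text
6.55 [0.50108481 0.04149722 0.26116751] [ 3.14155091e+00 -3.14667270e-04 -3.07928217e+00] [-2.45457104  0.87473906  1.01037161] [0.43689824 0.5176967  0.05662624] 0.011818886334773846
wrist [278 194]
side [275 226]
```

View pics/c.png

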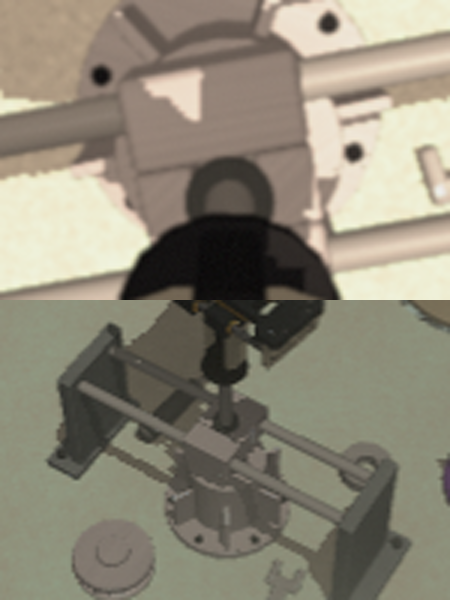

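The carriage now sits over the hub and the stem points into the bore: stem at about (230,195) in the wrist crop, hub under the carriage in the side crop. Next I lower it, quickly at first.

To row units: 31 mm / 500 = 0.062, 28 mm / 500 = 0.056.

Request:
{"op": "servo_tool", "data": {
  "turn": [
    [0,0,0],
    [0,0,0],
    [0,0,0],
    [0,0,0],
    [0,0,0]
  ],
  "offset": [
    [0,0,0.012],
    [0,0,0.028],
    [0,0,0.044],
    [0,0,0.056],
    [0,0,0.062]
  ],
  "hand": [-1,-1,-1,-1,-1]
}}

```text
time_s: 7.15
tcp_pos: [0.5011, 0.0415, 0.2293]
orientation: [-3.141, -0.001, -3.079]
force: [-2.8, -1.0, 2.7]
grip_width: 0.0115
grip_force: 25.0
```

Request:
{"op": "servo_tool", "data": {
  "turn": [
    [0,0,0],
    [0,0,0],
    [0,0,0],
    [0,0,0],
    [0,0,0]
  ],
  "offset": [
    [0,0,0],
    [0,0,0.002],
    [0,0,0.004],
    [0,0,0.006],
    [0,0,0.006]
  ],
  "hand": [-1,-1,-1,-1,-1]
}}

```text
time_s: 7.65
tcp_pos: [0.5011, 0.0415, 0.2272]
orientation: [-3.141, -0.0, -3.079]
force: [-3.4, -2.1, 2.2]
grip_width: 0.0118
grip_force: 25.0
```

```bash
python3 - <<'E'
from h import *
F=[]
for i in range(4):
    s=bot.read_state();F.append(s["force"]);capture("top")
print(s["time_s"],s["tcp_pos"],s["orientation"],np.round(F,2),s["moment"])
E
```

```text
7.8 [0.50111181 0.04155584 0.22721547] [-3.14139004e+00 -1.02076330e-04 -3.07890345e+00] [[-3.44 -2.07  2.22]
 [-3.06 -2.38  2.  ]
 [-3.82 -2.14  1.88]
 [-2.99 -3.2   2.39]] [-0.43890091  0.7571995   0.03122329]
```

To row units: 4 mm / 500 = 0.008, 3 mm / 500 = 0.006.

Request:
{"op": "servo_tool", "data": {
  "turn": [
    [0,0,0],
    [0,0,0],
    [0,0,0],
    [0,0,0],
    [0,0,0]
  ],
  "offset": [
    [0.001,0,0.002],
    [0.001,0,0.004],
    [0.001,0,0.006],
    [0.001,0,0.008],
    [0.001,0,0.008]
  ],
  "hand": [-1,-1,-1,-1,-1]
}}

```text
time_s: 8.35
tcp_pos: [0.501, 0.0417, 0.2231]
orientation: [-3.142, 0.001, -3.079]
force: [-1.2, -1.8, 1.9]
grip_width: 0.012
grip_force: 25.0
```

To row units: 4 mm / 500 = 0.008, 3 mm / 500 = 0.006.

Request:
{"op": "servo_tool", "data": {
  "turn": [
    [0,0,0],
    [0,0,0],
    [0,0,0],
    [0,0,0],
    [0,0,0]
  ],
  "offset": [
    [0,0,0.002],
    [0,0,0.004],
    [0,0,0.006],
    [0,0,0.008],
    [0,0,0.008]
  ],
  "hand": [-1,-1,-1,-1,-1]
}}

```text
time_s: 8.85
tcp_pos: [0.5009, 0.0418, 0.2191]
orientation: [3.142, 0.0, -3.079]
force: [0.0, -1.8, 1.4]
grip_width: 0.0121
grip_force: 25.0
```

To row units: 4 mm / 500 = 0.008, 3 mm / 500 = 0.006.

Request:
{"op": "servo_tool", "data": {
  "turn": [
    [0,0,0],
    [0,0,0],
    [0,0,0],
    [0,0,0],
    [0,0,0]
  ],
  "offset": [
    [0,0,0.002],
    [0,0,0.004],
    [0,0,0.006],
    [0,0,0.008],
    [0,0,0.008]
  ],
  "hand": [-1,-1,-1,-1,-1]
}}

```text
time_s: 9.35
tcp_pos: [0.5009, 0.0418, 0.2151]
orientation: [-3.142, 0.0, -3.079]
force: [1.3, -1.0, 2.5]
grip_width: 0.0123
grip_force: 25.0
```

To row units: 4 mm / 500 = 0.008, 3 mm / 500 = 0.006.

Request:
{"op": "servo_tool", "data": {
  "turn": [
    [0,0,0],
    [0,0,0],
    [0,0,0],
    [0,0,0],
    [0,0,0]
  ],
  "offset": [
    [0,0,0.002],
    [0,0,0.004],
    [0,0,0.006],
    [0,0,0.008],
    [0,0,0.008]
  ],
  "hand": [-1,-1,-1,-1,-1]
}}

```text
time_s: 9.85
tcp_pos: [0.5009, 0.0417, 0.2111]
orientation: [-3.142, 0.0, -3.079]
force: [2.4, -2.3, 2.0]
grip_width: 0.0119
grip_force: 25.0
```

To row units: 4 mm / 500 = 0.008, 3 mm / 500 = 0.006.

Request:
{"op": "servo_tool", "data": {
  "turn": [
    [0,0,0],
    [0,0,0],
    [0,0,0],
    [0,0,0],
    [0,0,0]
  ],
  "offset": [
    [-0.0006,0,0.002],
    [-0.0006,0,0.004],
    [-0.0006,0,0.006],
    [-0.0006,0,0.008],
    [-0.0006,0,0.008]
  ],
  "hand": [-1,-1,-1,-1,-1]
}}

```text
time_s: 10.35
tcp_pos: [0.5009, 0.0417, 0.2071]
orientation: [-3.142, -0.0, -3.079]
force: [-0.2, -0.9, 2.3]
grip_width: 0.0116
grip_force: 25.0
```

To row units: 4 mm / 500 = 0.008, 3 mm / 500 = 0.006.

Request:
{"op": "servo_tool", "data": {
  "turn": [
    [0,0,0],
    [0,0,0],
    [0,0,0],
    [0,0,0],
    [0,0,0]
  ],
  "offset": [
    [0,0,0.002],
    [0,0,0.004],
    [0,0,0.006],
    [0,0,0.008],
    [0,0,0.008]
  ],
  "hand": [-1,-1,-1,-1,-1]
}}

```text
time_s: 10.85
tcp_pos: [0.5009, 0.0417, 0.203]
orientation: [-3.142, -0.0, -3.079]
force: [-0.2, -1.0, 2.9]
grip_width: 0.0121
grip_force: 25.0
```

To row units: 4 mm / 500 = 0.008, 3 mm / 500 = 0.006.

Request:
{"op": "servo_tool", "data": {
  "turn": [
    [0,0,0],
    [0,0,0],
    [0,0,0],
    [0,0,0],
    [0,0,0]
  ],
  "offset": [
    [0,0,0.002],
    [0,0,0.004],
    [0,0,0.006],
    [0,0,0.008],
    [0,0,0.008]
  ],
  "hand": [-1,-1,-1,-1,-1]
}}

```text
time_s: 11.35
tcp_pos: [0.5009, 0.0417, 0.1991]
orientation: [-3.142, -0.0, -3.079]
force: [0.3, -0.2, 2.0]
grip_width: 0.0121
grip_force: 25.0
```

To row units: 4 mm / 500 = 0.008, 3 mm / 500 = 0.006.

Request:
{"op": "servo_tool", "data": {
  "turn": [
    [0,0,0],
    [0,0,0],
    [0,0,0],
    [0,0,0],
    [0,0,0]
  ],
  "offset": [
    [0,0,0.002],
    [0,0,0.004],
    [0,0,0.006],
    [0,0,0.008],
    [0,0,0.008]
  ],
  "hand": [-1,-1,-1,-1,-1]
}}

```text
time_s: 11.85
tcp_pos: [0.501, 0.0418, 0.1953]
orientation: [3.141, 0.0, -3.079]
force: [-1.8, -0.7, 7.9]
grip_width: 0.0123
grip_force: 25.0
```

Contact felt. I'll average the force before locking.

```bash
python3 - <<'E'
from h import *
F=[]
for i in range(8):
    s=bot.read_state();F.append(s["force"]);c=capture("top")
print(s["time_s"],s["tcp_pos"],np.mean(F,0),np.std(F,0),s["joint_positions"][6])
E
```

```text
12.2 [0.50098386 0.04171912 0.19542546] [-1.17827982 -0.8719045   7.08822613] [0.51830912 0.36733664 0.47376509] 1.5869143297717956
```

To row units: 0.2 mm / 500 = 0.0004, 19 degrees / 90 = 0.2111.

Request:
{"op": "servo_tool", "data": {
  "turn": [
    [0,0,0],
    [0,0,0],
    [0,0,0.0556],
    [0,0,0.1333],
    [0,0,0.2111]
  ],
  "offset": [
    [0,0,0.0004],
    [0,0,0.0004],
    [0,0,0.0004],
    [0,0,0.0004],
    [0,0,0.0004]
  ],
  "hand": [-1,-1,-1,-1,-1],
  "grip_force": 58
}}

```text
time_s: 12.75
tcp_pos: [0.5011, 0.0424, 0.1953]
orientation: [3.141, 0.0, 2.868]
force: [-1.0, 2.8, 6.8]
grip_width: 0.0117
grip_force: 58.0
```

To row units: 24 degrees / 90 = 0.2667.

Request:
{"op": "servo_tool", "data": {
  "turn": [
    [0,0,0.0778],
    [0,0,0.1556],
    [0,0,0.2222],
    [0,0,0.2667],
    [0,0,0.2667]
  ],
  "offset": [
    [0,0,0],
    [0,0,0],
    [0,0,0],
    [0,0,0],
    [0,0,0]
  ],
  "hand": [-1,-1,-1,-1,-1]
}}

```text
time_s: 13.25
tcp_pos: [0.5014, 0.043, 0.1953]
orientation: [3.141, -0.0, 2.453]
force: [1.4, 3.6, 8.5]
grip_width: 0.0115
grip_force: 58.0
```

```bash
python3 - <<'E'
from h import *
s=bot.read_state();print(s["time_s"],s["tcp_pos"],np.degrees(s["orientation"]),s["force"],s["moment"],s["joint_positions"])
E
```

```text
13.25 [0.50135123 0.0429572  0.19531071] [ 1.79943307e+02 -2.12583524e-02  1.40532379e+02] [1.37699233 3.59212923 8.48923922] [0.40244043 0.70991548 0.05907894] [-0.52131547  0.39425457  0.44112992  2.14429823 -0.27409408  0.65529467
  0.9910097 ]
```

To row units: 36.4 degrees / 90 = 0.4044.

Request:
{"op": "servo_tool", "data": {
  "turn": [
    [0,0,0.0889],
    [0,0,0.1778],
    [0,0,0.2667],
    [0,0,0.3444],
    [0,0,0.4044]
  ],
  "offset": [
    [0,0,0],
    [0,0,0],
    [0,0,0],
    [0,0,0],
    [0,0,0]
  ],
  "hand": [-1,-1,-1,-1,-1]
}}

```text
time_s: 13.75
tcp_pos: [0.5026, 0.0427, 0.1956]
orientation: [3.139, -0.0, 1.815]
force: [5.4, 4.6, 5.8]
grip_width: 0.0116
grip_force: 58.2
```

```bash
python3 - <<'E'
from h import *
for i in range(3):capture("top")
s=bot.read_state();print(s["time_s"],s["tcp_pos"],np.degrees(s["orientation"]),s["force"],s["moment"],s["grip_width"])
E
```

```text
13.9 [0.50259703 0.04263791 0.19555405] [1.79857221e+02 1.63313920e-02 1.04230648e+02] [4.5504233  3.22184567 8.13767805] [-0.08019704  0.30442124  0.02617884] 0.011812341926331222
```

The bar is turned to 104.2° against the rods' 104.1°, still pressed. Letting go now.

Request:
{"op": "servo_tool", "data": {
  "turn": [
    [0,0,0],
    [0,0,0],
    [0,0,0],
    [0,0,0],
    [0,0,0]
  ],
  "offset": [
    [0,0,0],
    [0,0,0],
    [0,0,0],
    [0,0,0],
    [0,0,0]
  ],
  "hand": [-0.6,-0.2,0.2,0.4,0.4]
}}

```text
time_s: 14.4
tcp_pos: [0.5008, 0.0416, 0.1949]
orientation: [-3.141, -0.0, 1.818]
force: [-0.7, 0.0, 1.2]
grip_width: 0.0461
grip_force: 0.0
```

To row units: -100 mm / 500 = -0.2, -60 mm / 500 = -0.12.

Request:
{"op": "servo_tool", "data": {
  "turn": [
    [0,0,0],
    [0,0,0],
    [0,0,0],
    [0,0,0],
    [0,0,0]
  ],
  "offset": [
    [0,0,0],
    [0,0,-0.02],
    [0,0,-0.06],
    [0,0,-0.12],
    [0,0,-0.2]
  ],
  "hand": [0.4,0.4,0.4,0.4,0.4]
}}

```text
time_s: 14.9
tcp_pos: [0.5002, 0.0414, 0.2958]
orientation: [-3.139, 0.001, 1.818]
force: [0.9, 0.4, 0.2]
grip_width: 0.0652
grip_force: 0.0
```

To row units: 70 mm / 500 = 0.14, 50 mm / 500 = 0.1.

Request:
{"op": "servo_tool", "data": {
  "turn": [
    [0,0,0],
    [0,0,0],
    [0,0,0],
    [0,0,0],
    [0,0,0]
  ],
  "offset": [
    [0.04,0,-0.04],
    [0.1,0,-0.06],
    [0.14,0,-0.06],
    [0.14,0,-0.06],
    [0.14,0,-0.06]
  ],
  "hand": [0.4,0.4,0.4,0.4,0.4]
}}

```text
time_s: 15.4
tcp_pos: [0.4837, 0.1093, 0.3254]
orientation: [3.141, 0.0, 1.819]
force: [0.7, 0.4, 0.3]
grip_width: 0.0651
grip_force: 0.0
```

```bash
python3 - <<'E'
from h import *
s=bot.read_state();print(s["time_s"],s["tcp_pos"],np.degrees(s["orientation"]),s["force"],s["grip_width"])
c=capture("wrist");save(c,"w3");np.savez("w3.npz",image=c["image"],tcp_pos=s["tcp_pos"],orientation=s["orientation"])
a=np.array(proj(c,[.502,.0425,.2],s));print(a)
im=np.array(c["image"])[:,:,::-1]; x0,y0=int(a[0])-60,int(a[1])-60
o=cv2.resize(im[max(y0,0):y0+120,max(x0,0):x0+120],None,fx=5,fy=5,interpolation=2)
o=np.clip(o.astype(float)*2,0,255).astype(np.uint8)
def dr(p,col):
    q=((np.array([proj(c,v,s) for v in p])-[max(x0,0),max(y0,0)]+.5)*5-.5).astype(np.int32);cv2.polylines(o,[q],True,col,1)
r=R.from_euler("z",14.1-90,degrees=True)
g=.1955+.019-.003+.0;ax=np.array([.5022,.0425,0])
zt=.1955+.016+.014
dr([ax+[0,0,zt]+r.apply([i,j,0]) for i,j in((.022,.006),(.022,-.006),(-.022,-.006),(-.022,.006))],(0,0,255))
dr([ax+[.024*np.cos(t),.024*np.sin(t),zt-.036] for t in np.linspace(0,6.28,40)],(0,255,0))
cv2.imwrite("pics/d.png",o)
E
```

```text
15.4 [0.48373265 0.10930027 0.32541969] [1.79985182e+02 8.17654861e-03 1.04235268e+02] [0.66562361 0.43703308 0.34693316] 0.0651164795626472
[280.277999   265.62686309]
```

View pics/d.png

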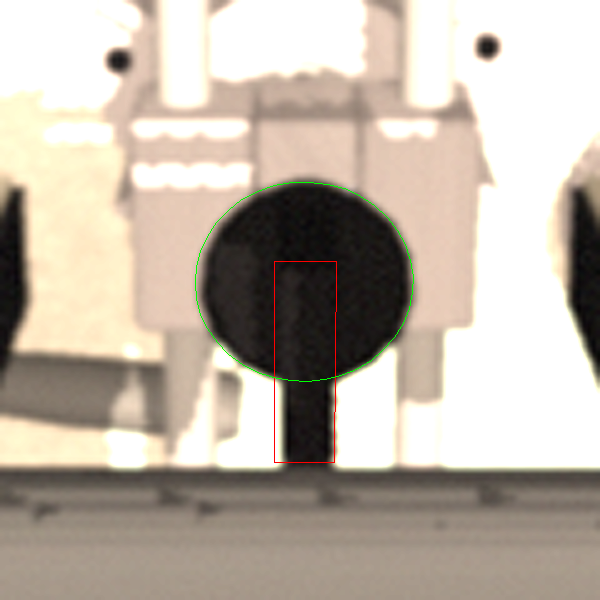

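The final crop shows the disc centred at about (308,281) with the bar at x 285–333. That matches the outline predicted for a locked, lowered head with the bar along the rods, and the gripper is clear.

```bash
python3 -c "
from bench import bot
print(bot.hand_in())"
```

```text
the job is handed in; nothing more can be done
None
```

I've handed the job in, with no verdict returned: the foot was pressed on the bottom at about 4.5–5 N within about 1 mm of the bore's centre line, the clamp was locked with its bar along the rods to about 1°, and the gripper was clear after about 15 s. That the foot is still pressing after release rests on the final picture, where the head shows at its lowered height; I did not re-measure the force or see the foot in the bore.

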